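# Top up the tensiometers in the growing slab, shallowest first

### The arm

A 6-joint arm with a two-finger parallel gripper is mounted at the origin on the work surface. World frame = base frame: x ahead of the robot, y to its left, z up, the work surface at z = 0. Lengths are in m, angles in rad, forces in N, time in s.
With the tool pointing down it reaches from about 0.35 to 0.975 m from the base axis. Payload 4.9 kg.
Tool frame: the origin (TCP) lies on the centre line of the jaws, within the pads' length; the fingertips stand 11 mm ahead of it and the grasp point (between the pads) lies 8 mm behind it; z points along the fingers, y is the direction in which the jaws open and shut (so a half turn about z gives the same grasp; the last joint's range is limited). The gripper opens to 85 mm and grips with 20 to 120 N. Pads are 22 mm wide; open, the fingers measure 114 mm over their backs; the gripper's body (76 mm by 85 mm) begins 54 mm behind the grasp point. The pads swing forward as they close: fully open they stand 13 mm farther back than shut.
Start: joints at [1.081, 0.053, 1.613, -0, 1.476, -0.119], TCP at [0.226, 0.583, 0.242] pointing down, gripper open.
Joint ranges: [-3.01, 3.01], [-1.01, 2.22], [0.06, 2.58], [-1.02, 4.17], [0.09, 2.62], [-3.14, 3.14]. Speed limits (rad/s): [2.57, 2.57, 3.14, 3.14, 3.14, 3.14].

### API

Orientations are given as a rotation vector (axis times angle).
In Python, from station import ctrl gives the robot as it stands.
- The arm moves only by the tool send_rows, never from a script. Its argument "series" is a list of rows, each an object of numbers: "tx", "ty", "tz": the shift along the tool's x, y, z in cm; "wx", "wy", "wz": the turn, a rotation vector about the tool's x, y, z in rad; "jaw": the closure, from 0 (fully open) to 1 (shut). In form: [{"tx": .., "ty": .., "tz": .., "wx": .., "wy": .., "wz": .., "jaw": ..}, ...]. A call has 1 to 5 rows; each row shifts and turns the pose as measured when the row begins, along the tool's axes as they then stand; what a row does not reach is not made up. A row lasts 1/8 s, in which the tool goes at most 62.5 mm and 10.7 degrees, less where a joint would pass 70% of its speed; a pose out of reach is approached as far as the arm can. A call is refused whole if a number of a shift passes 6.25 or a number of a turn 0.188, either way. A call with a gripper value outside its range is refused whole. The fingers move at their own pace and stop on an object; "squeeze" is the grip in N (left out, the last holds). Time passes only in rows, so rows that do not move let the fingers close. It gives the time, the measured TCP pose, the force and the opening at its end, in the units of the state.
- ctrl.get_obs(): the state, without advancing time (a new reading comes with each control period).
- ctrl.get_image(name): name is "scene" or "top" or "wrist"; returns the picture (420x560x3 uint8, red, green, blue); there is no depth.
- ctrl.camera_info(name): a dict with "mtx" (3x3 intrinsics, pixels), "R" (3x3) and "t" (3): a world point X has camera coordinates R X + t. Camera axes: x right, y down, z forward; pixel columns grow to the right and rows downward; lengths in m; the calibration is good to about 2 mm. A picture is of the moment at which its call begins: read the wrist's pose just before it. camera_info takes no time and is no camera call; for the wrist camera it gives the pose at the moment of the call.
- ctrl.finish_job(): hands the job in, once; it reports no verdict.
The state is a dict: "t": time; "q": joint angles; "dq": joint speeds; "effort": joint torques, N m; "tool_pos": TCP position; "tool_rot": TCP orientation; "contact_force": force on the tool from outside, world axes, zero at the start; "wrist_torque": the same for the moment, N m; "opening": finger opening in m.
Only numpy, scipy, OpenCV 4.12 (cv2) and the standard library are available. Lean on these libraries where they do the work, as an engineer would, in place of code of your own. Each camera call takes 0.05 s, during which the arm holds its last target.

### The job

Top up the three tensiometers in the growing slab in the order of the log, from the shallowest-set (its top stands highest) through the middle one to the deepest-set (its top stands lowest): with a fingertip gently press the black refill button on top of each right down, and let it spring back up before going to the next. Do not push a tensiometer deeper or pull it up, and leave the seedlings, the thermometer and everything else alone.

Things in the scene. Friction and masses are not known exactly. Their poses are not given: they have to be found in the camera images.
- tensiometer_shallow: Upright tensiometer whose top is highest: 310 +-4 mm above the bench, 30 mm buried in the slab. Clear tube 22 mm across, 235 mm long with its button; grey cap 42 mm across on top. A dial gauge 52 mm across sticks out 56 mm on its +x side, 74 to 126 mm below the top. Origin: on the axis at its lower end; z up. Friction holds it: a push over about 22 N down or a pull over 26 N up shifts it.
- button_shallow (a joint): Travel of the refill button of tensiometer_shallow: 0 m at rest (up), 0.006 m right down at its stop, grows as it is pressed. A spring resists with 2 N at first, 5 N right down, and returns it.
- button_shallow_top (a point): Centre of the upper face of the refill button of tensiometer_shallow: flat black disc 28 mm across, its face 9 mm above the grey cap when up and 3 mm above it when right down; moves with the button. It is the highest point of the tensiometer.
- tensiometer_middle: Upright tensiometer whose top is at the middle height: 280 +-4 mm above the bench, 60 mm buried in the slab. Clear tube 22 mm across, 235 mm long with its button; grey cap 42 mm across on top. A dial gauge 52 mm across sticks out 56 mm on its +x side, 74 to 126 mm below the top. Origin: on the axis at its lower end; z up. Friction holds it: a push over about 22 N down or a pull over 26 N up shifts it.
- button_middle (a joint): Travel of the refill button of tensiometer_middle: 0 m at rest (up), 0.006 m right down at its stop, grows as it is pressed. A spring resists with 2 N at first, 5 N right down, and returns it.
- button_middle_top (a point): Centre of the upper face of the refill button of tensiometer_middle: flat black disc 28 mm across, its face 9 mm above the grey cap when up and 3 mm above it when right down; moves with the button. It is the highest point of the tensiometer.
- tensiometer_deep: Upright tensiometer whose top is lowest: 250 +-4 mm above the bench, 90 mm buried in the slab. Clear tube 22 mm across, 235 mm long with its button; grey cap 42 mm across on top. A dial gauge 52 mm across sticks out 56 mm on its +x side, 74 to 126 mm below the top. Origin: on the axis at its lower end; z up. Friction holds it: a push over about 22 N down or a pull over 26 N up shifts it.
- button_deep (a joint): Travel of the refill button of tensiometer_deep: 0 m at rest (up), 0.006 m right down at its stop, grows as it is pressed. A spring resists with 2 N at first, 5 N right down, and returns it.
- button_deep_top (a point): Centre of the upper face of the refill button of tensiometer_deep: flat black disc 28 mm across, its face 9 mm above the grey cap when up and 3 mm above it when right down; moves with the button. It is the highest point of the tensiometer.
- slab: Substrate slab wrapped in white film, 200 mm (its x) by 780 mm (its y, the length), top 105 mm above the bench, lying in a steel gutter 235 by 840 mm. Fixed. The three tensiometers, all alike but for their depth, stand in a row along it in any order, 170 mm or more apart. Origin: centre of its underside, on the bench.
- seedling0: Loose maize seedling in a rooting cube 65 x 65 x 63 mm standing on the slab; its thin leaves spread about 55 mm either way along its own x and reach up to 75 mm above the cube's top. Origin: centre of the cube's underside.
- seedling1: Loose maize seedling in a rooting cube 65 x 65 x 63 mm standing on the slab; its thin leaves spread about 55 mm either way along its own x and reach up to 75 mm above the cube's top. Origin: centre of the cube's underside.
- seedling2: Loose maize seedling in a rooting cube 65 x 65 x 63 mm standing on the slab; its thin leaves spread about 55 mm either way along its own x and reach up to 75 mm above the cube's top. Origin: centre of the cube's underside.
- seedling3: Loose maize seedling in a rooting cube 65 x 65 x 63 mm standing on the slab; its thin leaves spread about 55 mm either way along its own x and reach up to 75 mm above the cube's top. Origin: centre of the cube's underside.
- thermometer: Dial thermometer stuck in the slab near its edge: steel stem, flat round steel dial head 44 mm across facing up, 93 mm above the slab's top. Not to be touched. Origin: on its axis at the slab's surface.
- clay_pot: Loose empty clay pot on the bench, 100 mm across, 90 mm high. Origin: centre of its underside.
- wash_bottle: Loose white wash bottle on the bench, 68 mm across, 190 mm high with its spout. Origin: centre of its underside.
Things that resemble listed ones, but are neither listed nor needed, are in the scene too. Leave any yellow look-alike of the seedling1 alone.

How it is judged:
By the outcome, as a careful person would: the job done as asked, in the order asked, and still so for the second after the job is handed in, with the robot touching nothing.
It also fails if it takes over 48 s, if anything falls off the work surface, if the arm or the gripper's body presses on something with over 40 N, if the wrist force passes 120 N, or if a joint passes its speed limit or range.

## Working session

There is one attempt and no reset: what is moved stays moved. The work goes in short steps, Python scripts to look and compute and a tool call to move; the robot and the scene stay as the last step left them, time stands still between calls to the robot, and variables do not carry over. Pictures are saved under pics/ and viewed, and the job is handed in when it is done.

Besides the shell and the picture viewer there is one more tool, called after ">>>" by a JSON object that holds its "fn" and its "kwargs", one argument or row to a line. send_rows: Moves the arm, as the interface text tells. Its arguments: {"type":"object","properties":{"series":{"type":"array"},"squeeze":{"type":"number"}},"required":["series"]}

```bash
mkdir -p pics; python3 - <<'E'
from station import ctrl
import cv2,numpy as np
o=ctrl.get_obs();print(o)
for n in("scene","top","wrist"):
    c=ctrl.camera_info(n);print(n,c)
    cv2.imwrite(f"pics/{n}0.png",ctrl.get_image(n)[:,:,::-1])
E
```

```text
{'t': 0.0, 'q': array([ 1.08098965e+00,  5.33576590e-02,  1.61428398e+00, -1.70009795e-05,
        1.47599419e+00, -1.18992787e-01]), 'dq': array([ 5.38597585e-04, -6.16375794e-05,  5.92223647e-04,  1.08914356e-03,
       -1.99644490e-03,  3.82121517e-04]), 'effort': array([ 9.97898096e-04, -3.93667567e+01, -3.70180321e+01, -1.05773267e-04,
        6.84726663e-03, -1.61083699e-05]), 'tool_pos': array([0.22620142, 0.58199148, 0.24106848]), 'tool_rot': array([-5.79028963e-01, -3.08716286e+00,  3.06925359e-03]), 'contact_force': array([ 1.25643918, -0.81443772,  0.19372319]), 'wrist_torque': array([-0.05145345, -0.04149031, -0.02627464]), 'opening': 0.08515254394219522}
scene {'mtx': array([[514.90949734,   0.        , 285.10864835],
       [  0.        , 514.90949734, 205.30146879],
       [  0.        ,   0.        ,   1.        ]]), 'R': array([[-0.66313697,  0.74818592, -0.02161451],
       [ 0.44659361,  0.37232373, -0.8135903 ],
       [-0.60066921, -0.54917471, -0.58103669]]), 't': array([ 0.42316801, -0.02260853,  2.0493474 ])}
top {'mtx': array([[475.99824966,   0.        , 270.58301924],
       [  0.        , 475.99824966, 203.42200541],
       [  0.        ,   0.        ,   1.        ]]), 'R': array([[ 0.02504792, -0.99958247,  0.01440473],
       [-0.98489501, -0.02714428, -0.17101169],
       [ 0.1713313 , -0.00990366, -0.98516369]]), 't': array([-0.11490286,  0.53596795,  1.50032164])}
wrist {'mtx': array([[299.58546715,   0.        , 278.57852265],
       [  0.        , 299.58546715, 211.60198965],
       [  0.        ,   0.        ,   1.        ]]), 'R': array([[ 0.36247214,  0.93199142, -0.0024384 ],
       [ 0.89464392, -0.34721124,  0.28117006],
       [ 0.26120145, -0.10409782, -0.95965486]]), 't': array([-0.62239012, -0.03515153,  0.38049241])}
```

View pics/scene0.png

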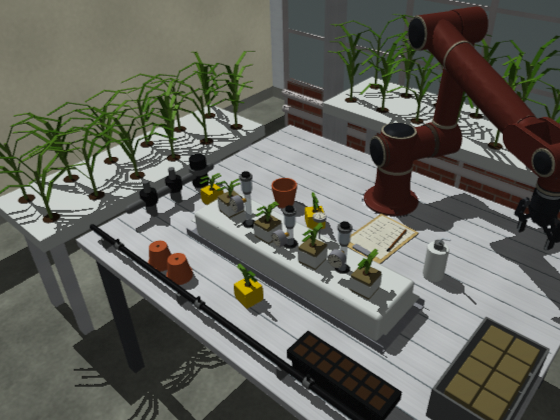

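View pics/top0.png

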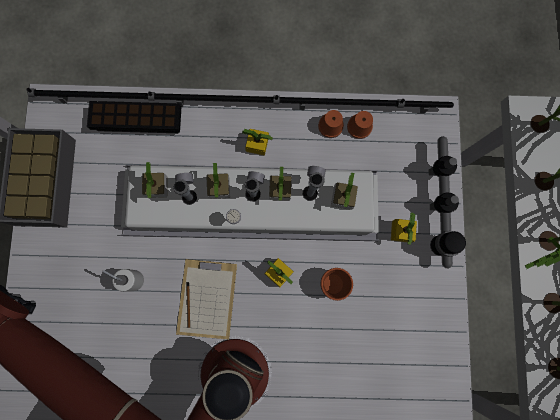

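View pics/wrist0.png

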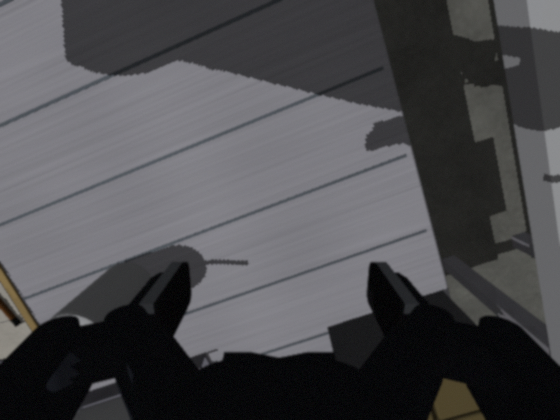

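```bash
python3 - <<'E'
import cv2
a=cv2.imread("pics/top0.png")[150:240,115:385];cv2.imwrite("pics/topc.png",cv2.resize(a,None,fx=2.9,fy=2.9,interpolation=cv2.INTER_CUBIC))
a=cv2.imread("pics/scene0.png")[150:310,180:420];cv2.imwrite("pics/scenec.png",cv2.resize(a,None,fx=3.3,fy=3.3,interpolation=cv2.INTER_CUBIC))
E
```

```text
(no output)
```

View pics/topc.png

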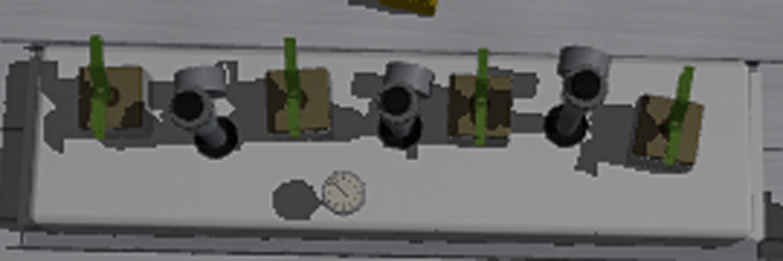

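View pics/scenec.png

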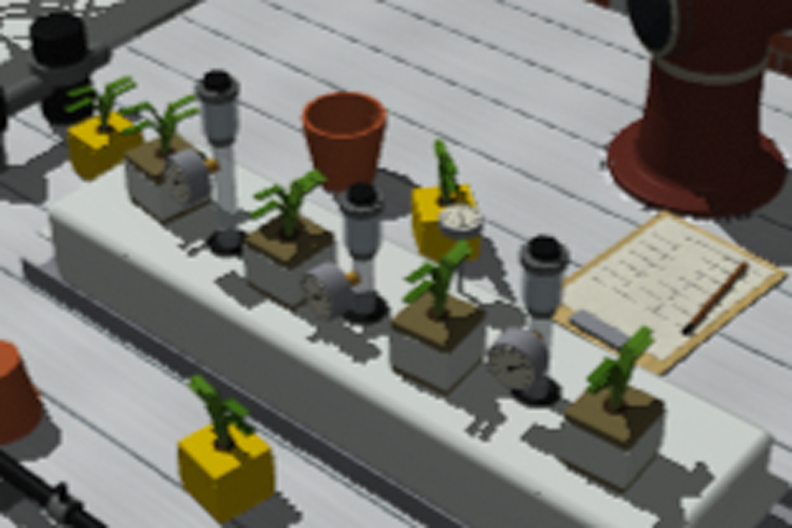

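```bash
cat > h.py <<'E'
import numpy as np,cv2
from station import ctrl
def ray(n,uv,c=None):
    c=c or ctrl.camera_info(n);d=c["R"].T@np.linalg.solve(c["mtx"],[*uv,1.]);return -c["R"].T@c["t"],d/np.linalg.norm(d)
def tri(rays):
    A=sum(np.eye(3)-np.outer(d,d) for o,d in rays);b=sum((np.eye(3)-np.outer(d,d))@o for o,d in rays)
    X=np.linalg.solve(A,b);return X,[np.linalg.norm(np.cross(X-o,d)) for o,d in rays]
def atz(r,z):
    o,d=r;return o+d*(z-o[2])/d[2]
E
python3 - <<'E'
from h import *
np.set_printoptions(precision=4,suppress=True)
T=[(179.1,185.9),(251.9,185.2),(316.7,179)];S=[(344.8,225.2),(289.7,208.5),(245.8,173.6)]
for a,b in zip(T,S): print(*tri([ray("top",a),ray("scene",b)]),[atz(ray("top",a),z) for z in(.25,.28,.31)],"bases")
for u in [(115+217/2.9,150+137/2.9),(115+400/2.9,150+130/2.9),(115+566/2.9,150+127/2.9)]: print(atz(ray("top",u),.105))
print(atz(ray("top",(115+343/2.9,150+192/2.9)),.198))
E
```

```text
[0.5433 0.1556 0.2713] [np.float64(0.0018855407389699473), np.float64(0.0018855407389698111)] [array([0.5466, 0.1612, 0.25  ]), array([0.5405, 0.1556, 0.28  ]), array([0.5343, 0.15  , 0.31  ])] bases
[ 0.5563 -0.0451  0.2446] [np.float64(0.0010236416612728735), np.float64(0.0010236416612729303)] [array([ 0.5545, -0.0445,  0.25  ]), array([ 0.5481, -0.0454,  0.28  ]), array([ 0.5417, -0.0463,  0.31  ])] bases
[ 0.5656 -0.223   0.3056] [np.float64(0.0009989713439023343), np.float64(0.0009989713439025828)] [array([ 0.5777, -0.2282,  0.25  ]), array([ 0.5708, -0.225 ,  0.28  ]), array([ 0.5639, -0.2217,  0.31  ])] bases
[0.5414 0.1527 0.105 ]
[ 0.5545 -0.0442  0.105 ]
[ 0.5628 -0.2238  0.105 ]
[0.4718 0.0084 0.198 ]
```

In the top view, the candidates for a tensiometer button are the three black discs on grey caps at (179,186), (252,185) and (317,179). The look-alikes are the black pipe valves at (445,162), (446,202) and (450,242), the black collars on the slab, and the thermometer at (233,216). Triangulated heights are 0.306 (the shallow one, at -y), 0.271 (the middle one, at +y) and 0.245 (the deep one, between them), and the collars agree. First I'll raise the arm and shut the jaws.

```bash
cat >> h.py <<'E'
from scipy.spatial.transform import Rotation as Ro
def delta(P):
    o=ctrl.get_obs();R=Ro.from_rotvec(o["tool_rot"]).as_matrix()
    print("t",o["t"],"pos",o["tool_pos"].round(4),"F",o["contact_force"].round(2),"open",round(o["opening"],4),"toolz",R[:,2].round(4),"tool cm",(R.T@(np.array(P)-o["tool_pos"])*100).round(2))
E
python3 -c "
from h import *
delta([.564,-.222,.42])"
```

```text
t 0.15 pos [0.2263 0.5821 0.2414] F [-0.26  0.61 -0.45] open 0.0856 toolz [-7.0e-04 -1.4e-03 -1.0e+00] tool cm [-60.62 -62.73 -17.78]
```

>>> {"fn": "send_rows", "kwargs": {
  "series": [
    {"tz": -6,"jaw": 1},
    {"tz": -6,"jaw": 1},
    {"tz": -6,"jaw": 1}
  ],
  "squeeze": 40
}}

```text
invalid input at $.series[0]: expected keys tx, ty, tz, wx, wy, wz, jaw
```

```bash
python3 -c "
from h import *
delta([.564,-.222,.41])"
```

```text
t 0.15 pos [0.2263 0.5821 0.2414] F [-0.26  0.61 -0.45] open 0.0856 toolz [-7.0e-04 -1.4e-03 -1.0e+00] tool cm [-60.62 -62.73 -16.78]
```

>>> {"fn": "send_rows", "kwargs": {
  "series": [
    {"tx": 0,"ty": 0,"tz": -6,"wx": 0,"wy": 0,"wz": 0,"jaw": 1},
    {"tx": 0,"ty": 0,"tz": -6,"wx": 0,"wy": 0,"wz": 0,"jaw": 1},
    {"tx": -4,"ty": -4,"tz": -4,"wx": 0,"wy": 0,"wz": 0,"jaw": 1},
    {"tx": -4,"ty": -4,"tz": -1,"wx": 0,"wy": 0,"wz": 0,"jaw": 1},
    {"tx": -4,"ty": -4,"tz": 0,"wx": 0,"wy": 0,"wz": 0,"jaw": 1}
  ],
  "squeeze": 40
}}

```text
t: 0.78
tool_pos: [0.2924, 0.4302, 0.4085]
tool_rot: [-0.57, -3.088, 0.016]
contact_force: [1.1, -0.0, -0.3]
opening: 0.0004
```

```bash
python3 -c "
from h import *
delta([.564,-.222,.41])"
```

```text
t 0.775 pos [0.2924 0.4302 0.4085] F [ 1.07 -0.02 -0.31] open 0.0004 toolz [-0.0032 -0.0096 -0.9999] tool cm [-48.65 -51.23   0.39]
```

>>> {"fn": "send_rows", "kwargs": {
  "series": [
    {"tx": -4.2,"ty": -4.4,"tz": 0,"wx": 0,"wy": 0,"wz": 0,"jaw": 1},
    {"tx": -4.2,"ty": -4.4,"tz": 0,"wx": 0,"wy": 0,"wz": 0,"jaw": 1},
    {"tx": -4.2,"ty": -4.4,"tz": 0,"wx": 0,"wy": 0,"wz": 0,"jaw": 1},
    {"tx": -4.2,"ty": -4.4,"tz": 0,"wx": 0,"wy": 0,"wz": 0,"jaw": 1},
    {"tx": -4.2,"ty": -4.4,"tz": 0,"wx": 0,"wy": 0,"wz": 0,"jaw": 1}
  ]
}}

```text
t: 1.4
tool_pos: [0.4116, 0.1413, 0.4103]
tool_rot: [0.565, 3.09, -0.014]
contact_force: [0.6, 0.1, 0.2]
opening: 0.0002
```

```bash
python3 -c "
from h import *
delta([.564,-.222,.41])"
```

```text
t 1.4 pos [0.4116 0.1413 0.4103] F [0.59 0.12 0.22] open 0.0002 toolz [-9.0e-04 -9.1e-03 -1.0e+00] tool cm [-27.11 -28.58   0.35]
```

>>> {"fn": "send_rows", "kwargs": {
  "series": [
    {"tx": -4.2,"ty": -4.4,"tz": 0,"wx": 0,"wy": 0,"wz": 0,"jaw": 1},
    {"tx": -4.2,"ty": -4.4,"tz": 0,"wx": 0,"wy": 0,"wz": 0,"jaw": 1},
    {"tx": -4.2,"ty": -4.4,"tz": 0,"wx": 0,"wy": 0,"wz": 0,"jaw": 1},
    {"tx": -4.2,"ty": -4.4,"tz": 0,"wx": 0,"wy": 0,"wz": 0,"jaw": 1},
    {"tx": -4.2,"ty": -4.4,"tz": 0,"wx": 0,"wy": 0,"wz": 0,"jaw": 1}
  ]
}}

```text
t: 2.02
tool_pos: [0.5308, -0.1478, 0.4119]
tool_rot: [0.567, 3.088, -0.012]
contact_force: [0.5, 0.6, 0.1]
opening: -0.0001
```

>>> {"fn": "send_rows", "kwargs": {
  "series": [
    {"tx": 0,"ty": 0,"tz": 0,"wx": 0,"wy": 0,"wz": 0,"jaw": 1},
    {"tx": 0,"ty": 0,"tz": 0,"wx": 0,"wy": 0,"wz": 0,"jaw": 1}
  ]
}}

```text
t: 2.28
tool_pos: [0.5311, -0.1512, 0.4095]
tool_rot: [-0.575, -3.086, 0.011]
contact_force: [-0.2, -0.4, 0.1]
opening: -0.0002
```

```bash
python3 -c "
from h import *
delta([.564,-.222,.41])
c=ctrl.camera_info('wrist');print(-c['R'].T@c['t'])
cv2.imwrite('pics/w1.png',ctrl.get_image('wrist')[:,:,::-1])
for p in [(.564,-.222,.31),(.555,-.0445,.25),(.541,.1555,.28)]:
  v=c['mtx']@(c['R']@np.array(p)+c['t']);print(v[:2]/v[2])"
```

```text
t 2.275 pos [ 0.5311 -0.1512  0.4095] F [-0.17 -0.41  0.07] open -0.0002 toolz [-0.0033 -0.0063 -1.    ] tool cm [-5.62 -5.42 -0.02]
[ 0.4627867 -0.1253075  0.5418334]
[218.53377751 279.68511062]
[391.03643852 184.16341887]
[641.32684106  87.48364784]
```

View pics/w1.png

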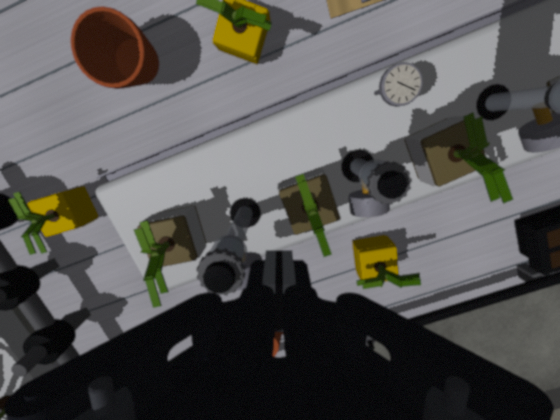

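```bash
python3 - <<'E'
import cv2
a=cv2.imread("pics/w1.png")[140:310,190:420];cv2.imwrite("pics/w1c.png",cv2.resize(a,None,fx=3.4,fy=3.4,interpolation=cv2.INTER_CUBIC))
E
```

```text
(no output)
```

View pics/w1c.png

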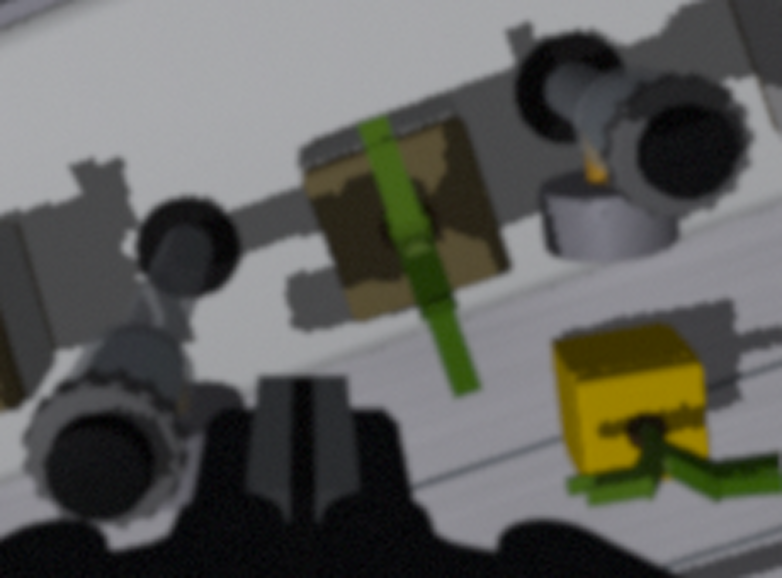

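```bash
python3 -c "
from h import *
for w,z in [((219.7,277.6),.31),((392.9,184.7),.25)]: print(atz(ray('wrist',w),z))
print(tri([ray('wrist',(219.7,277.6)),ray('top',(316.7,179))]))
print(tri([ray('wrist',(392.9,184.7)),ray('top',(251.9,185.2))]))
delta([.5635,-.2215,.36])"
```

```text
[ 0.56238983 -0.21993978  0.31      ]
[ 0.5559482  -0.04280297  0.25      ]
(array([ 0.56523961, -0.22249989,  0.30361168]), [np.float64(0.00011422988436112104), np.float64(0.0001142298843611418)])
(array([ 0.55316872, -0.04483663,  0.25763062]), [np.float64(0.0003533168476799859), np.float64(0.00035331684767990734)])
t 2.325 pos [ 0.531  -0.151   0.4093] F [-0.2  -0.25  0.23] open -0.0002 toolz [-0.0034 -0.0067 -1.    ] tool cm [-5.57 -5.37  4.97]
```

>>> {"fn": "send_rows", "kwargs": {
  "series": [
    {"tx": -3.2,"ty": -3.1,"tz": 0,"wx": 0,"wy": 0,"wz": 0,"jaw": 1},
    {"tx": -2.4,"ty": -2.3,"tz": 1,"wx": 0,"wy": 0,"wz": 0,"jaw": 1},
    {"tx": 0,"ty": 0,"tz": 3,"wx": 0,"wy": 0,"wz": 0,"jaw": 1},
    {"tx": 0,"ty": 0,"tz": 1.5,"wx": 0,"wy": 0,"wz": 0,"jaw": 1},
    {"tx": 0,"ty": 0,"tz": 0,"wx": 0,"wy": 0,"wz": 0,"jaw": 1}
  ]
}}

```text
t: 2.95
tool_pos: [0.5648, -0.2164, 0.3566]
tool_rot: [0.558, 3.088, -0.012]
contact_force: [-0.6, 0.1, -0.3]
opening: 0.0001
```

```bash
python3 -c "
from h import *
delta([.5635,-.221,.34])
cv2.imwrite('pics/w2.png',cv2.resize(ctrl.get_image('wrist')[200:340,180:380,::-1],None,fx=4,fy=4,interpolation=2))"
```

```text
t 2.95 pos [ 0.5648 -0.2164  0.3566] F [-0.6   0.11 -0.3 ] open 0.0001 toolz [ 0.0019 -0.0083 -1.    ] tool cm [-0.03 -0.46  1.67]
```

View pics/w2.png

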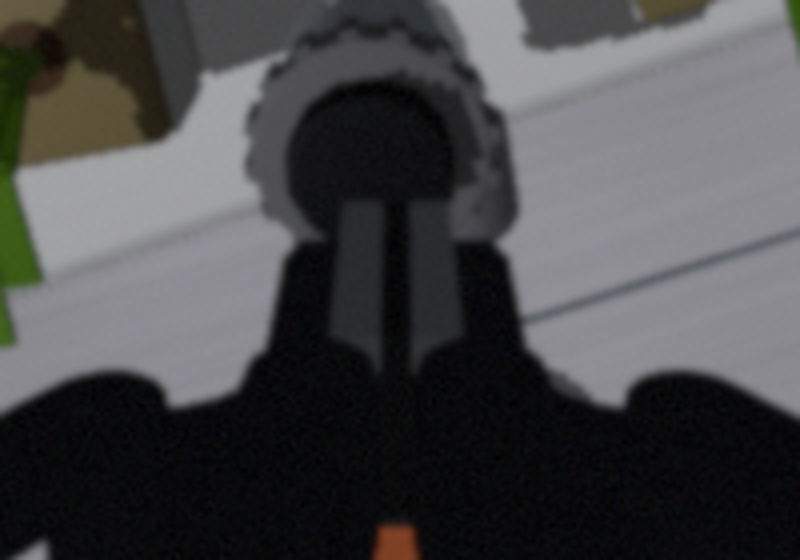

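>>> {"fn": "send_rows", "kwargs": {
  "series": [
    {"tx": 0,"ty": -0.46,"tz": 0.8,"wx": 0,"wy": 0,"wz": 0,"jaw": 1},
    {"tx": 0,"ty": 0,"tz": 1.2,"wx": 0,"wy": 0,"wz": 0,"jaw": 1},
    {"tx": 0,"ty": 0,"tz": 0,"wx": 0,"wy": 0,"wz": 0,"jaw": 1}
  ]
}}

```text
t: 3.38
tool_pos: [0.564, -0.2208, 0.3393]
tool_rot: [0.555, 3.083, -0.015]
contact_force: [0.0, 0.6, -0.6]
opening: -0.0
```

```bash
python3 -c "
from h import *
delta([.5635,-.221,.32])
cv2.imwrite('pics/w3.png',cv2.resize(ctrl.get_image('wrist')[200:340,180:380,::-1],None,fx=4,fy=4,interpolation=2))"
```

```text
t 3.375 pos [ 0.564  -0.2208  0.3393] F [ 0.04  0.58 -0.6 ] open -0.0 toolz [ 0.007  -0.011  -0.9999] tool cm [ 0.06 -0.02  1.93]
```

View pics/w3.png

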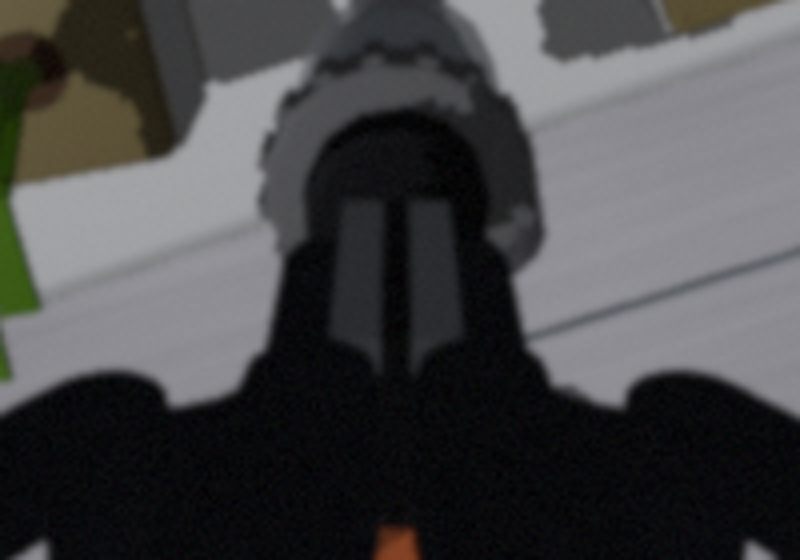

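>>> {"fn": "send_rows", "kwargs": {
  "series": [
    {"tx": 0,"ty": 0,"tz": 0.6,"wx": 0,"wy": 0,"wz": 0,"jaw": 1},
    {"tx": 0,"ty": 0,"tz": 0.4,"wx": 0,"wy": 0,"wz": 0,"jaw": 1}
  ]
}}

```text
t: 3.68
tool_pos: [0.5646, -0.2213, 0.3305]
tool_rot: [0.555, 3.08, -0.016]
contact_force: [0.1, -0.6, -0.3]
opening: 0.0002
```

>>> {"fn": "send_rows", "kwargs": {
  "series": [
    {"tx": 0,"ty": 0,"tz": 0.3,"wx": 0,"wy": 0,"wz": 0,"jaw": 1}
  ]
}}

```text
t: 3.8
tool_pos: [0.5646, -0.2213, 0.3273]
tool_rot: [0.555, 3.08, -0.016]
contact_force: [0.5, 0.0, -0.2]
opening: -0.0001
```

>>> {"fn": "send_rows", "kwargs": {
  "series": [
    {"tx": 0,"ty": 0,"tz": 0.3,"wx": 0,"wy": 0,"wz": 0,"jaw": 1}
  ]
}}

```text
t: 3.92
tool_pos: [0.5647, -0.2214, 0.324]
tool_rot: [0.555, 3.08, -0.016]
contact_force: [-0.0, -0.3, -0.2]
opening: -0.0002
```

>>> {"fn": "send_rows", "kwargs": {
  "series": [
    {"tx": 0,"ty": 0,"tz": 0.3,"wx": 0,"wy": 0,"wz": 0,"jaw": 1}
  ]
}}

```text
t: 4.05
tool_pos: [0.5647, -0.2214, 0.3208]
tool_rot: [0.555, 3.08, -0.016]
contact_force: [0.0, -0.2, -0.4]
opening: 0.0004
```

>>> {"fn": "send_rows", "kwargs": {
  "series": [
    {"tx": 0,"ty": 0,"tz": 0.2,"wx": 0,"wy": 0,"wz": 0,"jaw": 1}
  ]
}}

```text
t: 4.18
tool_pos: [0.5648, -0.2214, 0.3191]
tool_rot: [0.555, 3.08, -0.016]
contact_force: [-1.5, 0.5, 2.9]
opening: -0.0001
```

>>> {"fn": "send_rows", "kwargs": {
  "series": [
    {"tx": 0,"ty": 0,"tz": 0.2,"wx": 0,"wy": 0,"wz": 0,"jaw": 1}
  ]
}}

```text
t: 4.3
tool_pos: [0.5648, -0.2215, 0.3178]
tool_rot: [0.555, 3.08, -0.017]
contact_force: [-1.5, 0.7, 3.8]
opening: -0.0001
```

>>> {"fn": "send_rows", "kwargs": {
  "series": [
    {"tx": 0,"ty": 0,"tz": 0.2,"wx": 0,"wy": 0,"wz": 0,"jaw": 1}
  ]
}}

```text
t: 4.42
tool_pos: [0.5648, -0.2215, 0.3165]
tool_rot: [0.555, 3.079, -0.017]
contact_force: [-2.0, 0.9, 4.4]
opening: 0.0001
```

>>> {"fn": "send_rows", "kwargs": {
  "series": [
    {"tx": 0,"ty": 0,"tz": 0.15,"wx": 0,"wy": 0,"wz": 0,"jaw": 1}
  ]
}}

```text
t: 4.55
tool_pos: [0.5648, -0.2214, 0.3155]
tool_rot: [0.555, 3.079, -0.017]
contact_force: [-1.9, 1.4, 5.2]
opening: -0.0001
```

>>> {"fn": "send_rows", "kwargs": {
  "series": [
    {"tx": 0,"ty": 0,"tz": 0.15,"wx": 0,"wy": 0,"wz": 0,"jaw": 1}
  ]
}}

```text
t: 4.68
tool_pos: [0.5648, -0.2215, 0.3146]
tool_rot: [0.555, 3.079, -0.017]
contact_force: [-2.4, 2.4, 9.6]
opening: 0.0001
```

>>> {"fn": "send_rows", "kwargs": {
  "series": [
    {"tx": 0,"ty": 0,"tz": 0.15,"wx": 0,"wy": 0,"wz": 0,"jaw": 1}
  ]
}}

```text
t: 4.8
tool_pos: [0.5648, -0.2215, 0.3146]
tool_rot: [0.554, 3.078, -0.018]
contact_force: [-3.9, 2.1, 9.4]
opening: -0.0001
```

>>> {"fn": "send_rows", "kwargs": {
  "series": [
    {"tx": 0,"ty": 0,"tz": 0.15,"wx": 0,"wy": 0,"wz": 0,"jaw": 1}
  ]
}}

```text
t: 4.92
tool_pos: [0.5648, -0.2214, 0.3147]
tool_rot: [0.554, 3.077, -0.018]
contact_force: [-3.5, 2.8, 7.5]
opening: -0.0002
```

Force jumped past 5 N while z stayed at 0.3146, so the button is on its stop. I'll release it now.

>>> {"fn": "send_rows", "kwargs": {
  "series": [
    {"tx": 0,"ty": 0,"tz": -0.8,"wx": 0,"wy": 0,"wz": 0,"jaw": 1},
    {"tx": 0,"ty": 0,"tz": -2,"wx": 0,"wy": 0,"wz": 0,"jaw": 1},
    {"tx": 0,"ty": 0,"tz": -4,"wx": 0,"wy": 0,"wz": 0,"jaw": 1},
    {"tx": 0,"ty": 0,"tz": -3,"wx": 0,"wy": 0,"wz": 0,"jaw": 1},
    {"tx": 0,"ty": 0,"tz": 0,"wx": 0,"wy": 0,"wz": 0,"jaw": 1}
  ]
}}

```text
t: 5.55
tool_pos: [0.564, -0.2204, 0.4157]
tool_rot: [0.554, 3.076, -0.019]
contact_force: [0.1, 0.8, 0.1]
opening: 0.0001
```

```bash
python3 -c "
from h import *
delta([.541,.1555,.41])
o=ctrl.get_obs();R=Ro.from_rotvec(o['tool_rot']).as_matrix();print('tilt fix',R.T@np.cross(R[:,2],[0,0,-1]))
for n in ('top','scene'): 
  im=ctrl.get_image(n)[:,:,::-1];cv2.imwrite(f'pics/{n}1.png',im)"
```

```text
t 5.55 pos [ 0.564  -0.2204  0.4157] F [0.12 0.76 0.1 ] open 0.0001 toolz [ 0.0133 -0.0145 -0.9998] tool cm [ 1.528e+01  3.442e+01 -1.000e-02]
tilt fix [-8.91315414e-03  1.75215896e-02 -6.76525757e-21]
```

View pics/scene1.png

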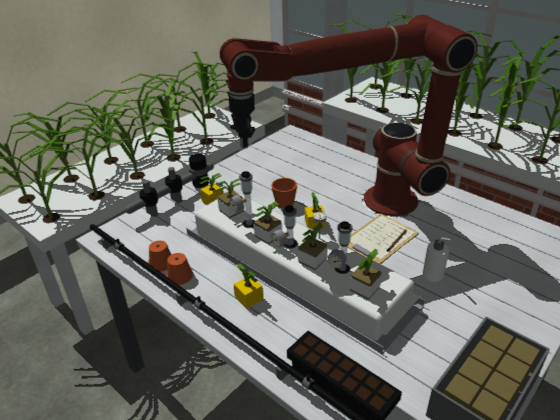

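>>> {"fn": "send_rows", "kwargs": {
  "series": [
    {"tx": 1.9,"ty": 4.3,"tz": 0,"wx": -0.009,"wy": 0.0175,"wz": 0,"jaw": 1},
    {"tx": 1.9,"ty": 4.3,"tz": 0,"wx": 0,"wy": 0,"wz": 0,"jaw": 1},
    {"tx": 1.9,"ty": 4.3,"tz": 0,"wx": 0,"wy": 0,"wz": 0,"jaw": 1},
    {"tx": 1.9,"ty": 4.3,"tz": 0,"wx": 0,"wy": 0,"wz": 0,"jaw": 1},
    {"tx": 1.9,"ty": 4.3,"tz": 0,"wx": 0,"wy": 0,"wz": 0,"jaw": 1}
  ]
}}

```text
t: 6.28
tool_pos: [0.5471, 0.0186, 0.3984]
tool_rot: [-0.563, -3.065, -0.006]
contact_force: [-0.3, -0.2, 0.4]
opening: 0.0001
```

>>> {"fn": "send_rows", "kwargs": {
  "series": [
    {"tx": 1.9,"ty": 4.3,"tz": 0,"wx": 0,"wy": 0,"wz": 0,"jaw": 1},
    {"tx": 0,"ty": 0,"tz": 0,"wx": 0,"wy": 0,"wz": 0,"jaw": 1}
  ]
}}

```text
t: 6.52
tool_pos: [0.5429, 0.0697, 0.3939]
tool_rot: [-0.556, -3.059, -0.005]
contact_force: [0.0, -0.7, 0.1]
opening: 0.0003
```

```bash
python3 -c "
from h import *
delta([.541,.1555,.41])
o=ctrl.get_obs();R=Ro.from_rotvec(o['tool_rot']).as_matrix();print('tilt fix',R.T@np.cross(R[:,2],[0,0,-1]))
c=ctrl.camera_info('wrist');im=ctrl.get_image('wrist')[:,:,::-1];cv2.imwrite('pics/w4.png',im)
for p in [(.564,-.222,.31),(.555,-.0445,.25),(.541,.1555,.28)]:
  v=c['mtx']@(c['R']@np.array(p)+c['t']);print(v[:2]/v[2])"
```

```text
t 6.525 pos [0.5429 0.0697 0.3939] F [ 0.05 -0.75  0.1 ] open 0.0003 toolz [-0.0312  0.009  -0.9995] tool cm [ 3.25  7.97 -1.53]
tilt fix [-2.55919367e-03 -3.23888993e-02  2.47478453e-21]
[-25.37000175 361.6836242 ]
[178.01831878 258.34870748]
[376.46377208 179.9619038 ]
```

View pics/w4.png

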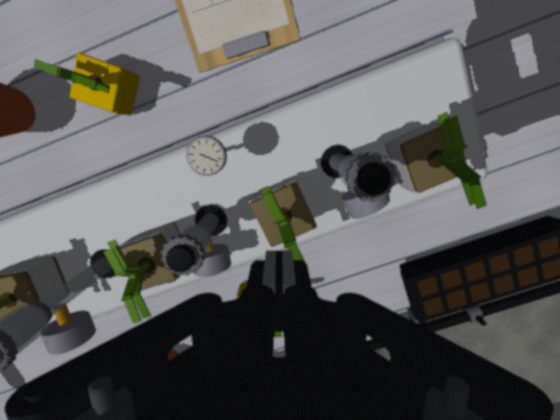

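>>> {"fn": "send_rows", "kwargs": {
  "series": [
    {"tx": 1.6,"ty": 4,"tz": -0.5,"wx": -0.003,"wy": -0.03,"wz": 0,"jaw": 1},
    {"tx": 1.6,"ty": 3.9,"tz": 0,"wx": 0,"wy": 0,"wz": 0,"jaw": 1},
    {"tx": 0,"ty": 0,"tz": 0,"wx": 0,"wy": 0,"wz": 0,"jaw": 1}
  ]
}}

```text
t: 6.95
tool_pos: [0.5414, 0.1516, 0.394]
tool_rot: [-0.572, -3.081, 0.005]
contact_force: [0.1, 0.3, -0.1]
opening: -0.0003
```

```bash
python3 -c "
from h import *
print(atz(ray('top',(179.1,185.9)),.28))
delta([.541,.1555,.33])
o=ctrl.get_obs();R=Ro.from_rotvec(o['tool_rot']).as_matrix();print('tilt fix',R.T@np.cross(R[:,2],[0,0,-1]))
c=ctrl.camera_info('wrist');im=ctrl.get_image('wrist')[:,:,::-1];cv2.imwrite('pics/w5.png',cv2.resize(im[180:320,180:380],None,fx=4,fy=4,interpolation=2))
for p in [(.541,.1555,.28)]:
  v=c['mtx']@(c['R']@np.array(p)+c['t']);print((v[:2]/v[2]-[180,180])*4)"
```

```text
[0.54045155 0.15556711 0.28      ]
t 6.95 pos [0.5414 0.1516 0.394 ] F [ 0.12  0.31 -0.07] open -0.0003 toolz [-0.0085 -0.0019 -1.    ] tool cm [0.13 0.38 6.4 ]
tilt fix [-4.80858207e-03 -7.21332917e-03  2.67836346e-22]
[420.14652609 126.21122547]
```

View pics/w5.png

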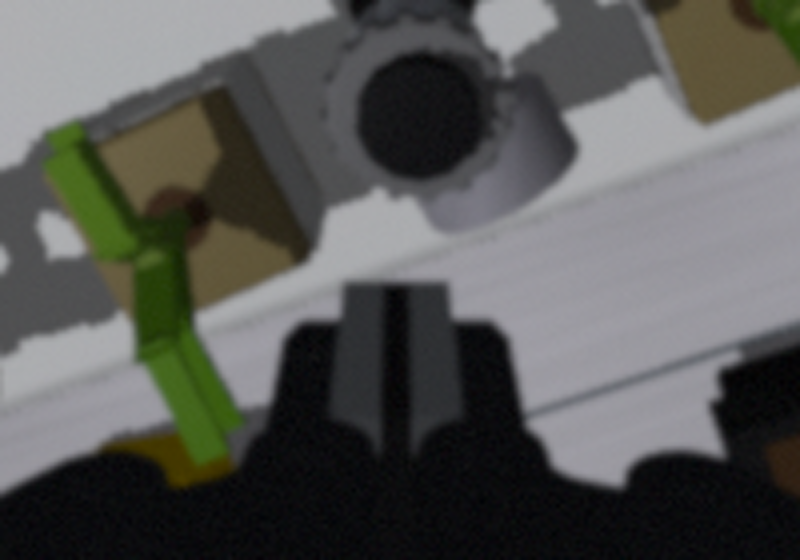

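>>> {"fn": "send_rows", "kwargs": {
  "series": [
    {"tx": 0.25,"ty": 0.4,"tz": 2,"wx": -0.004,"wy": -0.007,"wz": 0,"jaw": 1},
    {"tx": 0,"ty": 0,"tz": 3.5,"wx": 0,"wy": 0,"wz": 0,"jaw": 1},
    {"tx": 0,"ty": 0,"tz": 2,"wx": 0,"wy": 0,"wz": 0,"jaw": 1},
    {"tx": 0,"ty": 0,"tz": 0,"wx": 0,"wy": 0,"wz": 0,"jaw": 1}
  ]
}}

```text
t: 7.5
tool_pos: [0.5417, 0.1485, 0.3156]
tool_rot: [-0.588, -3.085, 0.006]
contact_force: [-0.5, 0.3, 0.1]
opening: -0.0004
```

```bash
python3 -c "
from h import *
delta([.540,.156,.30])
o=ctrl.get_obs();R=Ro.from_rotvec(o['tool_rot']).as_matrix();print('tilt fix',R.T@np.cross(R[:,2],[0,0,-1]))
c=ctrl.camera_info('wrist');im=ctrl.get_image('wrist')[:,:,::-1];cv2.imwrite('pics/w6.png',cv2.resize(im[180:320,180:380],None,fx=4,fy=4,interpolation=2))"
```

```text
t 7.5 pos [0.5417 0.1485 0.3156] F [-0.48  0.34  0.14] open -0.0004 toolz [-0.0013 -0.0039 -1.    ] tool cm [0.43 0.64 1.56]
tilt fix [-4.16450812e-03  2.02165334e-04 -5.21170716e-23]
```

View pics/w6.png

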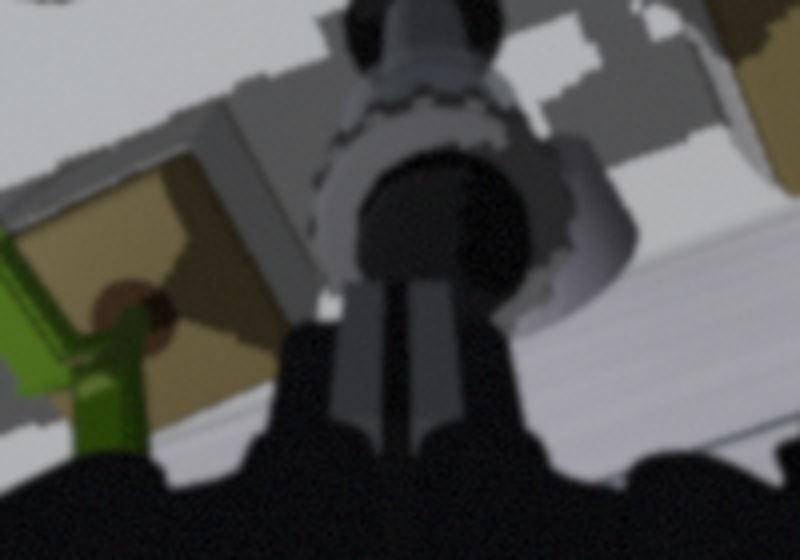

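>>> {"fn": "send_rows", "kwargs": {
  "series": [
    {"tx": 0.4,"ty": 0.7,"tz": 0,"wx": 0,"wy": 0,"wz": 0,"jaw": 1},
    {"tx": 0,"ty": 0,"tz": 1.3,"wx": 0,"wy": 0,"wz": 0,"jaw": 1},
    {"tx": 0,"ty": 0,"tz": 0,"wx": 0,"wy": 0,"wz": 0,"jaw": 1}
  ]
}}

```text
t: 7.92
tool_pos: [0.5423, 0.157, 0.3066]
tool_rot: [0.587, 3.08, -0.003]
contact_force: [1.0, 0.5, -0.0]
opening: -0.0002
```

```bash
python3 -c "
from h import *
delta([.540,.156,.295])
c=ctrl.camera_info('wrist');im=ctrl.get_image('wrist')[:,:,::-1];cv2.imwrite('pics/w7.png',cv2.resize(im[180:320,180:380],None,fx=4,fy=4,interpolation=2))"
```

```text
t 7.925 pos [0.5423 0.157  0.3066] F [ 1.02  0.49 -0.01] open -0.0002 toolz [ 0.0059 -0.003  -1.    ] tool cm [ 0.19 -0.18  1.16]
```

View pics/w7.png

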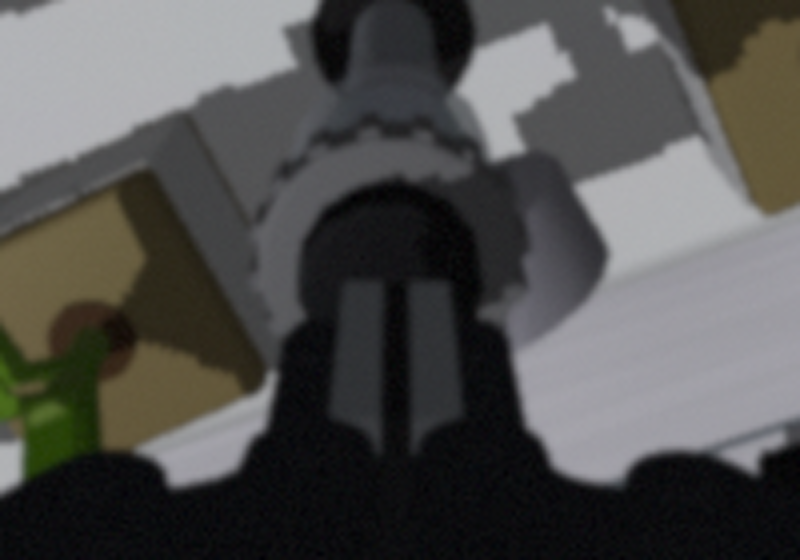

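>>> {"fn": "send_rows", "kwargs": {
  "series": [
    {"tx": 0.15,"ty": -0.1,"tz": 0.5,"wx": 0,"wy": 0,"wz": 0,"jaw": 1},
    {"tx": 0,"ty": 0,"tz": 0.3,"wx": 0,"wy": 0,"wz": 0,"jaw": 1}
  ]
}}

```text
t: 8.22
tool_pos: [0.5412, 0.1568, 0.3]
tool_rot: [0.587, 3.077, -0.001]
contact_force: [0.4, -0.3, -0.6]
opening: 0.0001
```

>>> {"fn": "send_rows", "kwargs": {
  "series": [
    {"tx": 0,"ty": 0,"tz": 0.3,"wx": 0,"wy": 0,"wz": 0,"jaw": 1}
  ]
}}

```text
t: 8.35
tool_pos: [0.5412, 0.1568, 0.2969]
tool_rot: [0.586, 3.077, -0.001]
contact_force: [0.0, -0.2, 0.1]
opening: 0.0002
```

>>> {"fn": "send_rows", "kwargs": {
  "series": [
    {"tx": 0,"ty": 0,"tz": 0.3,"wx": 0,"wy": 0,"wz": 0,"jaw": 1}
  ]
}}

```text
t: 8.48
tool_pos: [0.5413, 0.1567, 0.2936]
tool_rot: [0.587, 3.077, -0.001]
contact_force: [-0.7, 0.0, -0.8]
opening: -0.0003
```

>>> {"fn": "send_rows", "kwargs": {
  "series": [
    {"tx": 0,"ty": 0,"tz": 0.2,"wx": 0,"wy": 0,"wz": 0,"jaw": 1}
  ]
}}

```text
t: 8.6
tool_pos: [0.5412, 0.1567, 0.2913]
tool_rot: [0.587, 3.077, -0.001]
contact_force: [0.4, 0.5, -0.1]
opening: -0.0002
```

>>> {"fn": "send_rows", "kwargs": {
  "series": [
    {"tx": 0,"ty": 0,"tz": 0.2,"wx": 0,"wy": 0,"wz": 0,"jaw": 1}
  ]
}}

```text
t: 8.72
tool_pos: [0.5412, 0.1567, 0.2892]
tool_rot: [0.587, 3.077, -0.001]
contact_force: [0.0, 0.1, 0.1]
opening: -0.0001
```

>>> {"fn": "send_rows", "kwargs": {
  "series": [
    {"tx": 0,"ty": 0,"tz": 0.2,"wx": 0,"wy": 0,"wz": 0,"jaw": 1}
  ]
}}

```text
t: 8.85
tool_pos: [0.5413, 0.1567, 0.2874]
tool_rot: [0.587, 3.077, -0.001]
contact_force: [-1.2, -0.1, 3.0]
opening: 0.0
```

>>> {"fn": "send_rows", "kwargs": {
  "series": [
    {"tx": 0,"ty": 0,"tz": 0.2,"wx": 0,"wy": 0,"wz": 0,"jaw": 1}
  ]
}}

```text
t: 8.98
tool_pos: [0.5413, 0.1567, 0.2859]
tool_rot: [0.587, 3.077, -0.001]
contact_force: [-1.7, -0.7, 2.8]
opening: -0.0002
```

Contact came at about 0.2885, so I expect the stop near 0.2825.

>>> {"fn": "send_rows", "kwargs": {
  "series": [
    {"tx": 0,"ty": 0,"tz": 0.2,"wx": 0,"wy": 0,"wz": 0,"jaw": 1}
  ]
}}

```text
t: 9.1
tool_pos: [0.5413, 0.1567, 0.2845]
tool_rot: [0.587, 3.076, -0.001]
contact_force: [-1.5, -0.3, 3.6]
opening: -0.0001
```

>>> {"fn": "send_rows", "kwargs": {
  "series": [
    {"tx": 0,"ty": 0,"tz": 0.15,"wx": 0,"wy": 0,"wz": 0,"jaw": 1}
  ]
}}

```text
t: 9.22
tool_pos: [0.5413, 0.1567, 0.2834]
tool_rot: [0.586, 3.076, -0.001]
contact_force: [-2.1, -0.4, 4.0]
opening: 0.0001
```

>>> {"fn": "send_rows", "kwargs": {
  "series": [
    {"tx": 0,"ty": 0,"tz": 0.15,"wx": 0,"wy": 0,"wz": 0,"jaw": 1}
  ]
}}

```text
t: 9.35
tool_pos: [0.5413, 0.1567, 0.2824]
tool_rot: [0.586, 3.076, -0.001]
contact_force: [-2.1, -0.6, 4.3]
opening: -0.0003
```

>>> {"fn": "send_rows", "kwargs": {
  "series": [
    {"tx": 0,"ty": 0,"tz": 0.15,"wx": 0,"wy": 0,"wz": 0,"jaw": 1}
  ]
}}

```text
t: 9.48
tool_pos: [0.5414, 0.1567, 0.2822]
tool_rot: [0.586, 3.075, -0.001]
contact_force: [-4.8, -0.7, 10.3]
opening: -0.0
```

>>> {"fn": "send_rows", "kwargs": {
  "series": [
    {"tx": 0,"ty": 0,"tz": 0.15,"wx": 0,"wy": 0,"wz": 0,"jaw": 1}
  ]
}}

```text
t: 9.6
tool_pos: [0.5413, 0.1567, 0.2822]
tool_rot: [0.586, 3.075, -0.0]
contact_force: [-5.3, -0.6, 8.3]
opening: -0.0002
```

>>> {"fn": "send_rows", "kwargs": {
  "series": [
    {"tx": 0,"ty": 0,"tz": -0.8,"wx": 0,"wy": 0,"wz": 0,"jaw": 1},
    {"tx": 0,"ty": 0,"tz": -2,"wx": 0,"wy": 0,"wz": 0,"jaw": 1},
    {"tx": 0,"ty": 0,"tz": -5,"wx": 0,"wy": 0,"wz": 0,"jaw": 1},
    {"tx": 0,"ty": 0,"tz": -3,"wx": 0,"wy": 0,"wz": 0,"jaw": 1},
    {"tx": 0,"ty": 0,"tz": 0,"wx": 0,"wy": 0,"wz": 0,"jaw": 1}
  ]
}}

```text
t: 10.22
tool_pos: [0.5407, 0.157, 0.3937]
tool_rot: [0.586, 3.074, 0.0]
contact_force: [-0.8, -0.8, 0.2]
opening: 0.0001
```

```bash
python3 -c "
from h import *
delta([.555,-.0445,.38])
o=ctrl.get_obs();R=Ro.from_rotvec(o['tool_rot']).as_matrix();print('tilt fix',R.T@np.cross(R[:,2],[0,0,-1]))"
```

```text
t 10.225 pos [0.5407 0.157  0.3937] F [-0.84 -0.79  0.22] open 0.0001 toolz [ 0.0124 -0.002  -0.9999] tool cm [ -8.73 -18.22   1.43]
tilt fix [2.65448058e-03 1.22509120e-02 8.27891624e-22]
```

>>> {"fn": "send_rows", "kwargs": {
  "series": [
    {"tx": -2.1,"ty": -4.5,"tz": 0,"wx": 0.003,"wy": 0.012,"wz": 0,"jaw": 1},
    {"tx": -2.1,"ty": -4.5,"tz": 0,"wx": 0,"wy": 0,"wz": 0,"jaw": 1},
    {"tx": -2.1,"ty": -4.5,"tz": 0,"wx": 0,"wy": 0,"wz": 0,"jaw": 1},
    {"tx": -2.1,"ty": -4.2,"tz": 0,"wx": 0,"wy": 0,"wz": 0,"jaw": 1},
    {"tx": 0,"ty": 0,"tz": 0,"wx": 0,"wy": 0,"wz": 0,"jaw": 1}
  ]
}}

```text
t: 10.85
tool_pos: [0.5531, -0.043, 0.3851]
tool_rot: [-0.582, -3.078, 0.001]
contact_force: [-0.3, 0.6, -0.0]
opening: 0.0001
```

```bash
python3 -c "
from h import *
delta([.555,-.044,.33])
o=ctrl.get_obs();R=Ro.from_rotvec(o['tool_rot']).as_matrix();print('tilt fix',R.T@np.cross(R[:,2],[0,0,-1]))
c=ctrl.camera_info('wrist');im=ctrl.get_image('wrist')[:,:,::-1];cv2.imwrite('pics/w8.png',im)
for p in [(.564,-.222,.31),(.555,-.0445,.25),(.541,.1555,.28)]:
  v=c['mtx']@(c['R']@np.array(p)+c['t']);print(v[:2]/v[2])"
```

```text
t 10.85 pos [ 0.5531 -0.043   0.3851] F [-0.32  0.6  -0.01] open 0.0001 toolz [-0.0093  0.0013 -1.    ] tool cm [-0.26 -0.01  5.51]
tilt fix [-2.17873378e-03 -9.13362490e-03 -2.13354318e-22]
[ 78.3163791  317.35930195]
[279.80061802 209.81337079]
[520.68931249 110.33354008]
```

View pics/w8.png

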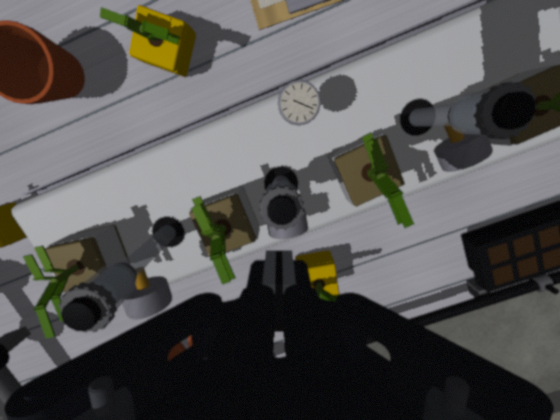

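>>> {"fn": "send_rows", "kwargs": {
  "series": [
    {"tx": -0.15,"ty": 0.15,"tz": 2,"wx": -0.002,"wy": -0.009,"wz": 0,"jaw": 1},
    {"tx": 0,"ty": 0,"tz": 4,"wx": 0,"wy": 0,"wz": 0,"jaw": 1},
    {"tx": 0,"ty": 0,"tz": 4,"wx": 0,"wy": 0,"wz": 0,"jaw": 1},
    {"tx": 0,"ty": 0,"tz": 0,"wx": 0,"wy": 0,"wz": 0,"jaw": 1}
  ]
}}

```text
t: 11.4
tool_pos: [0.554, -0.0359, 0.2799]
tool_rot: [-0.573, -3.086, -0.004]
contact_force: [-0.6, -0.4, 0.6]
opening: -0.0004
```

```bash
python3 -c "
from h import *
delta([.555,-.044,.27])
o=ctrl.get_obs();R=Ro.from_rotvec(o['tool_rot']).as_matrix();print('tilt fix',R.T@np.cross(R[:,2],[0,0,-1]))
c=ctrl.camera_info('wrist');im=ctrl.get_image('wrist')[:,:,::-1];cv2.imwrite('pics/w9.png',cv2.resize(im[180:320,180:380],None,fx=4,fy=4,interpolation=2))"
```

```text
t 11.4 pos [ 0.554  -0.0359  0.2799] F [-0.63 -0.36  0.6 ] open -0.0004 toolz [-0.0025  0.003  -1.    ] tool cm [-0.39 -0.72  0.98]
tilt fix [ 1.89729390e-03 -3.36892299e-03  1.66068617e-22]
```

View pics/w9.png

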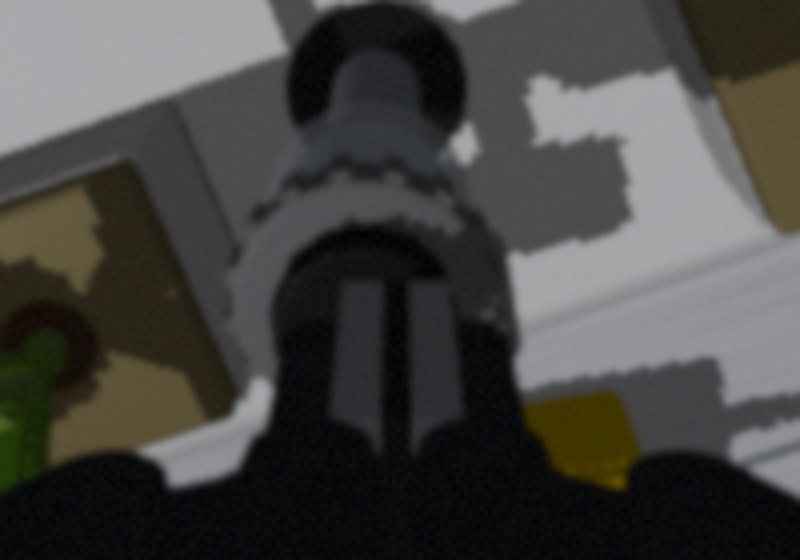

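>>> {"fn": "send_rows", "kwargs": {
  "series": [
    {"tx": -0.5,"ty": -0.55,"tz": 0,"wx": 0,"wy": -0.003,"wz": 0,"jaw": 1},
    {"tx": 0,"ty": 0,"tz": 0,"wx": 0,"wy": 0,"wz": 0,"jaw": 1}
  ]
}}

```text
t: 11.7
tool_pos: [0.5597, -0.0429, 0.2869]
tool_rot: [0.569, 3.079, 0.003]
contact_force: [0.0, 0.0, 0.1]
opening: 0.0002
```

```bash
python3 -c "
from h import *
delta([.555,-.044,.27])
c=ctrl.camera_info('wrist');im=ctrl.get_image('wrist')[:,:,::-1];cv2.imwrite('pics/w10.png',cv2.resize(im[180:320,180:380],None,fx=4,fy=4,interpolation=2))
for p in [(.555,-.044,.25)]:
  v=c['mtx']@(c['R']@np.array(p)+c['t']);print((v[:2]/v[2]-180)*4)"
```

```text
t 11.7 pos [ 0.5597 -0.0429  0.2869] F [0.   0.04 0.1 ] open 0.0002 toolz [ 1.090e-02 -2.000e-04 -9.999e-01] tool cm [ 0.42 -0.27  1.69]
[385.68023112 247.5973278 ]
```

View pics/w10.png

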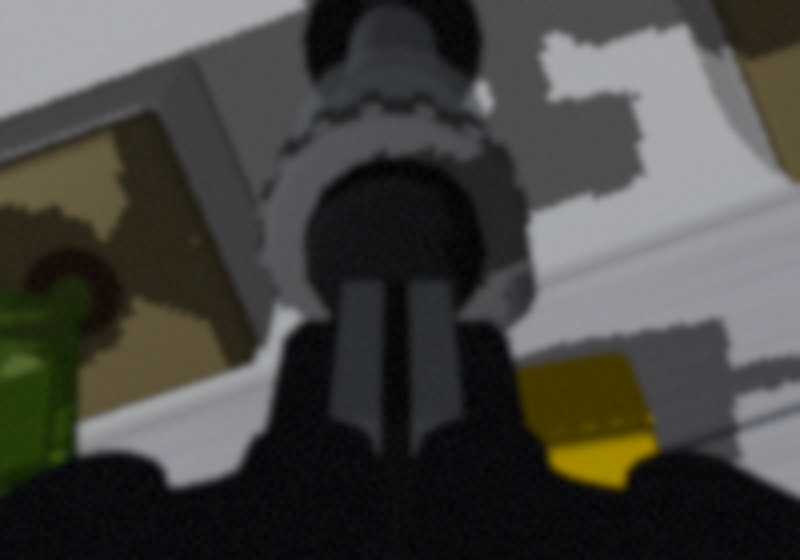

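>>> {"fn": "send_rows", "kwargs": {
  "series": [
    {"tx": 0.35,"ty": -0.05,"tz": 0.2,"wx": 0,"wy": 0.01,"wz": 0,"jaw": 1},
    {"tx": 0,"ty": 0,"tz": 0.8,"wx": 0,"wy": 0,"wz": 0,"jaw": 1},
    {"tx": 0,"ty": 0,"tz": 0,"wx": 0,"wy": 0,"wz": 0,"jaw": 1}
  ]
}}

```text
t: 12.12
tool_pos: [0.5568, -0.0422, 0.2784]
tool_rot: [0.571, 3.086, 0.006]
contact_force: [0.0, 1.0, -0.7]
opening: -0.0002
```

```bash
python3 -c "
from h import *
delta([.555,-.044,.265])
c=ctrl.camera_info('wrist');im=ctrl.get_image('wrist')[:,:,::-1];cv2.imwrite('pics/w11.png',cv2.resize(im[180:320,180:380],None,fx=4,fy=4,interpolation=2))
for p in [(.555,-.044,.25)]:
  v=c['mtx']@(c['R']@np.array(p)+c['t']);print((v[:2]/v[2]-180)*4)"
```

```text
t 12.125 pos [ 0.5568 -0.0422  0.2784] F [ 0.01  1.   -0.68] open -0.0002 toolz [ 0.0043  0.0032 -1.    ] tool cm [ 0.11 -0.23  1.34]
[387.91598782 290.46380951]
```

View pics/w11.png

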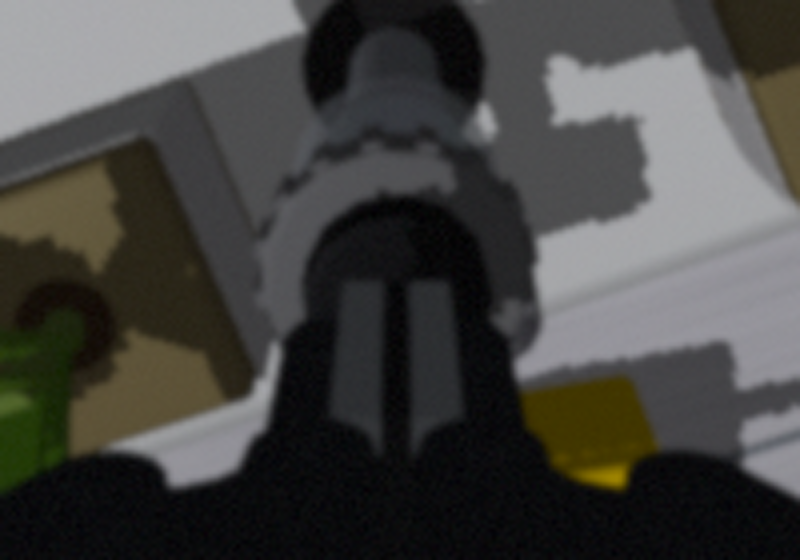

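>>> {"fn": "send_rows", "kwargs": {
  "series": [
    {"tx": 0.1,"ty": 0,"tz": 0.6,"wx": 0,"wy": 0,"wz": 0,"jaw": 1},
    {"tx": 0,"ty": 0,"tz": 0.4,"wx": 0,"wy": 0,"wz": 0,"jaw": 1}
  ]
}}

```text
t: 12.42
tool_pos: [0.5562, -0.0419, 0.2687]
tool_rot: [0.571, 3.084, 0.006]
contact_force: [0.5, -0.0, -0.3]
opening: 0.0
```

>>> {"fn": "send_rows", "kwargs": {
  "series": [
    {"tx": 0,"ty": 0,"tz": 0.3,"wx": 0,"wy": 0,"wz": 0,"jaw": 1}
  ]
}}

```text
t: 12.55
tool_pos: [0.5561, -0.0418, 0.2651]
tool_rot: [0.571, 3.085, 0.006]
contact_force: [-0.5, 0.7, 0.7]
opening: 0.0002
```

>>> {"fn": "send_rows", "kwargs": {
  "series": [
    {"tx": 0,"ty": 0,"tz": 0.2,"wx": 0,"wy": 0,"wz": 0,"jaw": 1}
  ]
}}

```text
t: 12.68
tool_pos: [0.556, -0.0418, 0.2629]
tool_rot: [0.571, 3.085, 0.006]
contact_force: [-0.4, -0.1, 2.3]
opening: -0.0002
```

>>> {"fn": "send_rows", "kwargs": {
  "series": [
    {"tx": 0,"ty": 0,"tz": 0.2,"wx": 0,"wy": 0,"wz": 0,"jaw": 1}
  ]
}}

```text
t: 12.8
tool_pos: [0.556, -0.0418, 0.2613]
tool_rot: [0.571, 3.085, 0.006]
contact_force: [-1.9, 0.4, 3.0]
opening: -0.0003
```

>>> {"fn": "send_rows", "kwargs": {
  "series": [
    {"tx": 0,"ty": 0,"tz": 0.2,"wx": 0,"wy": 0,"wz": 0,"jaw": 1}
  ]
}}

```text
t: 12.92
tool_pos: [0.556, -0.0418, 0.2599]
tool_rot: [0.571, 3.085, 0.006]
contact_force: [-2.3, 0.8, 4.3]
opening: -0.0
```

>>> {"fn": "send_rows", "kwargs": {
  "series": [
    {"tx": 0,"ty": 0,"tz": 0.15,"wx": 0,"wy": 0,"wz": 0,"jaw": 1}
  ]
}}

```text
t: 13.05
tool_pos: [0.556, -0.0418, 0.2589]
tool_rot: [0.571, 3.085, 0.006]
contact_force: [-2.2, 0.7, 4.1]
opening: 0.0001
```

>>> {"fn": "send_rows", "kwargs": {
  "series": [
    {"tx": 0,"ty": 0,"tz": 0.15,"wx": 0,"wy": 0,"wz": 0,"jaw": 1}
  ]
}}

```text
t: 13.18
tool_pos: [0.556, -0.0418, 0.2579]
tool_rot: [0.571, 3.084, 0.006]
contact_force: [-3.9, 0.5, 5.2]
opening: -0.0004
```

>>> {"fn": "send_rows", "kwargs": {
  "series": [
    {"tx": 0,"ty": 0,"tz": 0.15,"wx": 0,"wy": 0,"wz": 0,"jaw": 1}
  ]
}}

```text
t: 13.3
tool_pos: [0.5561, -0.0418, 0.2572]
tool_rot: [0.57, 3.084, 0.006]
contact_force: [-4.9, -0.1, 8.6]
opening: -0.0003
```

>>> {"fn": "send_rows", "kwargs": {
  "series": [
    {"tx": 0,"ty": 0,"tz": 0.15,"wx": 0,"wy": 0,"wz": 0,"jaw": 1}
  ]
}}

```text
t: 13.42
tool_pos: [0.5561, -0.0418, 0.2572]
tool_rot: [0.57, 3.084, 0.005]
contact_force: [-6.2, 1.2, 11.2]
opening: -0.0002
```

>>> {"fn": "send_rows", "kwargs": {
  "series": [
    {"tx": 0,"ty": 0,"tz": 0.15,"wx": 0,"wy": 0,"wz": 0,"jaw": 1}
  ]
}}

```text
t: 13.55
tool_pos: [0.5561, -0.0418, 0.2572]
tool_rot: [0.57, 3.083, 0.005]
contact_force: [-4.5, 1.1, 8.4]
opening: 0.0001
```

It's on the stop: z holds at 0.2572 with 8–11 N. I'll release, back away and check.

>>> {"fn": "send_rows", "kwargs": {
  "series": [
    {"tx": 0,"ty": 0,"tz": -0.8,"wx": 0,"wy": 0,"wz": 0,"jaw": 1},
    {"tx": 0,"ty": 0,"tz": -2,"wx": 0,"wy": 0,"wz": 0,"jaw": 1},
    {"tx": 0,"ty": 0,"tz": -5,"wx": 0,"wy": 0,"wz": 0,"jaw": 1},
    {"tx": 0,"ty": 0,"tz": -5,"wx": 0,"wy": 0,"wz": 0,"jaw": 1},
    {"tx": 0,"ty": 0,"tz": -3,"wx": 0,"wy": 0,"wz": 0,"jaw": 1}
  ]
}}

```text
t: 14.18
tool_pos: [0.5546, -0.0421, 0.4172]
tool_rot: [0.571, 3.087, 0.006]
contact_force: [-0.0, 0.1, -0.1]
opening: 0.0003
```

>>> {"fn": "send_rows", "kwargs": {
  "series": [
    {"tx": 4,"ty": 0,"tz": -1,"wx": 0,"wy": 0,"wz": 0,"jaw": 1},
    {"tx": 4,"ty": 0,"tz": 0,"wx": 0,"wy": 0,"wz": 0,"jaw": 1},
    {"tx": 3,"ty": 0,"tz": 0,"wx": 0,"wy": 0,"wz": 0,"jaw": 1},
    {"tx": 0,"ty": 0,"tz": 0,"wx": 0,"wy": 0,"wz": 0,"jaw": 1},
    {"tx": 0,"ty": 0,"tz": 0,"wx": 0,"wy": 0,"wz": 0,"jaw": 1}
  ]
}}

```text
t: 14.8
tool_pos: [0.4514, -0.0024, 0.4348]
tool_rot: [0.569, 3.074, 0.007]
contact_force: [-0.1, -0.5, -0.4]
opening: -0.0002
```

```bash
python3 -c "
from h import *
delta([.555,-.044,.265])
s=ctrl.get_image('scene')[:,:,::-1];a=cv2.imread('pics/scene0.png')
f=lambda x:cv2.resize(x[150:310,180:420],None,fx=2,fy=1.8,interpolation=2)
cv2.imwrite('pics/cmp.png',np.vstack([f(a),f(s)]))
w=ctrl.get_image('wrist')[:,:,::-1];cv2.imwrite('pics/w12.png',w)"
```

```text
t 14.8 pos [ 0.4514 -0.0024  0.4348] F [-0.13 -0.5  -0.41] open -0.0002 toolz [ 0.0161  0.0012 -0.9999] tool cm [-10.91  -0.29  17.14]
```

View pics/cmp.png

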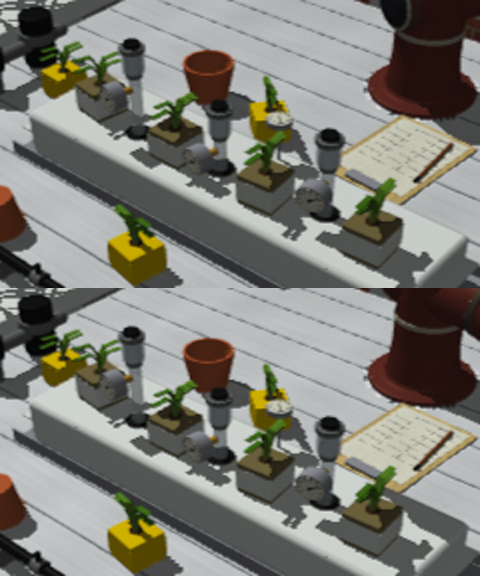

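View pics/w12.png

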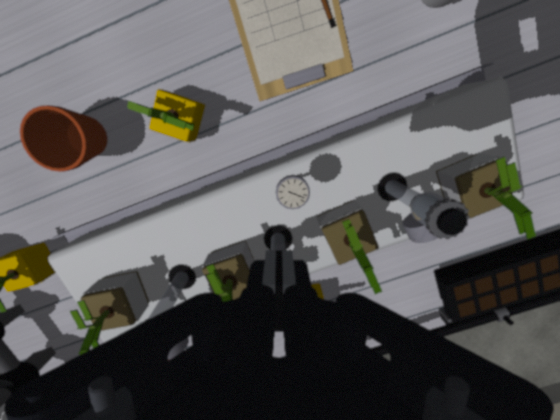

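Nothing in the scene has moved compared with the first picture. The buttons are up and the arm is clear, so I'm handing the job in.

```bash
python3 -c "
from h import *
print(ctrl.finish_job())"
```

```text
the job is handed in; nothing more can be done
None
```

I pressed the three refill buttons in the order asked (shallow, then middle, then deep) with the shut fingertips, and handed the job in at about 15 s of the 48 s allowed.

| Tensiometer | Position (x, y) | Travel to the stop | Vertical force at the stop |
|---|---|---|---|
| Shallow | 0.564, -0.221 m | about 6 mm | 7.5–9.6 N |
| Middle | 0.541, 0.157 m | about 6 mm | 8.3–10.3 N |
| Deep | 0.556, -0.042 m | 6–8 mm (contact height is only known to about 2 mm) | 8.4–11.2 N |

- **Full press:** At each stop the height stopped changing while the force rose above the spring's 5 N. It stayed well below the 22 N that would push a tensiometer deeper.
- **Release:** I lifted the finger clear of each button before going to the next. I did not measure the spring-back separately; it shows only in the pictures.
- **Final check:** A before-and-after scene picture shows the tensiometers, seedlings and thermometer where they were. The arm was clear and the contact force near zero.
- **Disagreements:** Up to about 6 N sideways showed at the stops. The camera heights differed from the contact heights by 3–9 mm, but the order of heights was the same in both.

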